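Gauge the depth of a dry-block heater well

ROBOT

A 6-joint arm with a two-finger parallel gripper is mounted at the origin on the work surface. World frame = base frame: x ahead of the robot, y to its left, z up, the work surface at z = 0. Lengths are in mm, angles in rad, forces in N, time in s.
With the tool pointing down it reaches from about 275 to 1000 mm from the base axis. Payload 8.4 kg.
Tool frame: the origin (TCP) lies midway between the tips of the shut fingers; the grasp point (between the pads) lies 19 mm behind it; z points along the fingers, y is the line along which they close (so a half turn about z gives the same grasp; the last joint's range is limited). The gripper opens to 85 mm and grips with 20 to 120 N. Pads are 22 mm wide; open, the fingers measure 114 mm over their backs; the gripper's body (76 mm by 85 mm) begins 54 mm behind the grasp point. The pads swing forward as they close: fully open they stand 13 mm farther back than shut.
Start: joints at [1.213, 0.353, 1.633, -0, 1.155, -0.002], TCP at [217.711, 585.858, 198.981] pointing down, gripper open.
Joint ranges: [-2.63, 2.63], [-0.92, 2.1], [0.06, 2.66], [-1.3, 4.44], [0, 2.69], [-3.02, 3.02]. Speed limits (rad/s): [2.22, 2.22, 2.79, 3.14, 3.14, 3.14].

INTERFACE

Orientations are given as [roll, pitch, yaw] about the fixed x, y, z axes, in that order (R = Rz(yaw) Ry(pitch) Rx(roll)).
In Python, from rig import monitor, imaging, r gives the robot as it stands.
- The arm moves only by the tool drive_tool, never from a script. Its argument "plan" is a list of rows, each an object of numbers: "x", "y", "z": the shift along the tool's x, y, z in units of 50 mm (1.0 is 50 mm); "ax", "ay", "az": the turn, a rotation vector about the tool's x, y, z in units of 6 degrees (1.0 is 6 degrees); "hand": the finger opening in mm, from 0 to 85.4. In form: [{"x": .., "y": .., "z": .., "ax": .., "ay": .., "az": .., "hand": ..}, ...]. A call has 1 to 8 rows; each row is the pose to reach, as a shift and turn from the pose commanded when the call began, along the tool's axes at that moment; what a row does not reach only later rows make up. A row lasts 1/10 s, in which the tool goes at most 50 mm and 8.59 degrees, less where a joint would pass 70% of its speed; a pose out of reach is approached as far as the arm can. A call with a gripper value outside its range is refused whole. The fingers move at their own pace and stop on an object; "grip_force" is the grip in N (left out, the last holds). Time passes only in rows, so rows that repeat a pose let the fingers close. It gives the time, the measured TCP pose, the force, the opening and the grip force at its end, in the units of the state.
- monitor.sense(): the state, without advancing time (a new reading comes with each control period).
- imaging.grab_frame(name): name is "scene" or "top" or "wrist"; returns the picture (420x560x3 uint8, red, green, blue); there is no depth.
- imaging.camera_info(name): a dict with "mtx" (3x3 intrinsics, pixels), "dist" ([k1, k2, p1, p2, k3] as OpenCV has them; the pictures are not rectified), "R" (3x3) and "t" (3): a world point X has camera coordinates R X + t. Camera axes: x right, y down, z forward; pixel columns grow to the right and rows downward; lengths in mm; the calibration is good to about 2 mm. A picture is of the moment at which its call begins: read the wrist's pose just before it. camera_info takes no time and is no camera call; for the wrist camera it gives the pose at the moment of the call.
- r.sign_off(): hands the job in; it is judged then, once.
The state is a dict: "clock": time; "qpos": joint angles; "qvel": joint speeds; "joint_efforts": joint torques, N m; "eef_pos": TCP position; "tcp_rot": TCP orientation; "contact_force": force on the tool from outside, world axes, zero at the start; "wrist_torque": the same for the moment, N m; "opening": opening from 0.0 (shut) to 1.0 (fully open); "grasp_force": force on a finger pad.
Only numpy, scipy, OpenCV 4.12 (cv2) and the standard library are available. Lean on these libraries where they do the work, as an engineer would, in place of code of your own. Each camera call takes 0.05 s, during which the arm holds its last target. There are 200 camera calls.

TASK

Measure the empty well of the dry-block heater: take the depth gauge off its rest, lower it upright into the well until its bridge lies flush on the block and its rod has bottomed out, and hold it there for a good second. Then put the gauge back into the notches of its rest, let go and leave the rod at the depth it found. Do not disturb the capped tubes, the bottle or the cup.

Things in the scene. Friction and masses are not known exactly. Their poses are not given: they have to be found in the camera images.
- gauge: Bridge of the depth gauge: plain steel bar 120 mm long (its y), 24 wide (x), 16 high (z). Origin: centre of its underside, on the rod's axis; z up. A dark steel rod 16 mm in diameter slides through its middle (cannot turn in it), with a square handle on top. Gauge about 350 g, bar 200 g of it (up to a fifth more or less). It starts lying in the notches of its rest, the rod hanging between the cheeks.
- rod (a joint): How far the rod's tip stands out below the bridge's underside (m): 0 flush, at most 0.085, growing as the rod goes down. Starts at 0.010 to 0.028, always less than the well's depth. Friction of about 6 N holds the rod where it is left; pushing the handle down while the bridge rests on something moves it against those 6 N.
- rod_tip (a point): Centre of the flat lower end of the gauge's rod (edge chamfered over 4 mm).
- handle (a point): Centre of the gauge's square grey plastic handle, 26 x 26 mm and 45 mm high, sides parallel to the bridge's x and y, fixed on top of the rod. It lies 147.5 mm above the rod's tip; the handle's underside is 125 mm above the tip.
- rest: The gauge's rest, fixed: grey foot 90 (x) x 130 (y) x 14 mm, two upright white cheeks 18 mm thick centred at y = +-42 mm, open between them (66 mm) for the rod. Each cheek's top has a notch 36 mm wide in x, floor at 100 mm, with lips 10 mm higher on both x sides; the ends in y are open. The bridge lies across both notches, its length along the rest's y. Origin: centre of its underside.
- rest_seat (a point): Where the centre of the bridge's underside belongs on the rest: midway between the notches, on their floor (100 mm above the bench). x and y axes as the rest's.
- heater: White dry-block heater, fixed. Low control part 70 mm high (x -95 to -20 mm), behind it a trough (x -20 to 60 mm, rim 88 mm high), both y +-97 mm. In the trough three bare aluminium blocks 56 x 56 mm in a row along y, 58 mm apart, at x = 20 mm, tops at 100 mm. Their order differs: one has the empty well, the two others each hold a capped tube. Origin: on the bench, z up.
- well_mouth (a point): Centre of the mouth of the empty well, in the top face of its block (100 mm above the bench); axes parallel to the heater's. The well is a plain vertical blind bore 20 mm in diameter with a 1.5 mm chamfer, 52 to 74 mm deep from run to run.
- well_floor (a point): Centre of the well's solid floor, on its axis. It does not yield to pressing.
- tube_b: A clear sample tube 16 mm in diameter with a red cap 19 mm in diameter, 105 mm long, standing loosely 60 mm deep in its block; its top is 45 mm above the block's. Origin: its bottom. Leave alone.
- tube_c: A second, equal tube in another block. Leave alone.
- bottle: A loose capped bottle 60 mm in diameter and 190 mm high, standing between the heater and the rest. Origin: its bottom. Leave alone. A fixed tube rack 135 mm high stands beyond the work, nearer edge at least 0.75 m from the base.
- cup: A loose white cup 72 mm in diameter and 80 mm high, standing to one side. Origin: its bottom. Leave alone.
Things that resemble listed ones, but are neither listed nor needed, are in the scene too. There is more than one size of the gauge; the one meant has the size given above. Leave any purple look-alike of the rest alone.

How it is judged:
By the outcome, as a careful person would: the job done as asked, in the order asked, and still so for the second after the job is handed in, with the robot touching nothing.
It also fails if it takes over 67 s, if anything falls off the work surface, if the arm or the gripper's body presses on something with over 40 N, if the wrist force passes 120 N, or if a joint passes its speed limit or range.

## Working session

There is one attempt and no reset: what is moved stays moved. The work goes in short steps, Python scripts to look and compute and a tool call to move; the robot and the scene stay as the last step left them, time stands still between calls to the robot, and variables do not carry over. Pictures are saved under pics/ and viewed, at most 10 in all, crops included, and the job is handed in when it is done.

Besides the shell and the picture viewer there is one more tool, called after "Call:" by a JSON object that holds its "fn" and its "kwargs". drive_tool: Moves the arm, as the interface text tells. Its arguments: {"type":"object","properties":{"plan":{"type":"array","items":{"type":"object","properties":{"x":{"type":"number"},"y":{"type":"number"},"z":{"type":"number"},"ax":{"type":"number"},"ay":{"type":"number"},"az":{"type":"number"},"hand":{"type":"number"}}}},"grip_force":{"type":"number"}},"required":["plan"]}

```bash
ls; mkdir -p pics
cat > h.py <<'E'
import numpy as np, cv2
from rig import monitor, imaging, r
def snap(n,f):
    c=imaging.camera_info(n); im=imaging.grab_frame(n); cv2.imwrite('pics/'+f,im[:,:,::-1]); np.savez('pics/'+f[:-4]+'.npz',im=im,**{k:np.array(c[k]) for k in('mtx','dist','R','t')}); return im
def load(f): return np.load('pics/'+f+'.npz')
def w(c,uv,z):
    p=cv2.undistortPoints(np.array(uv,float).reshape(-1,1,2),c['mtx'],c['dist']).reshape(-1,2)
    out=[]
    for a,b in p:
        d=c['R'].T@np.array([a,b,1]); o=-c['R'].T@c['t']; out.append(o+d*(z-o[2])/d[2])
    return np.round(np.array(out),1)
def px(c,X): return cv2.projectPoints(np.array(X,float).reshape(-1,3),cv2.Rodrigues(c['R'])[0],c['t'],c['mtx'],c['dist'])[0].reshape(-1,2).round(1)
E
python3 - <<'E'
from h import *
for n in('top','scene'):
    im=snap(n,n+'0.png'); cv2.imwrite('pics/'+n+'0b.png',cv2.resize(im[:,:,::-1],(800,600),interpolation=cv2.INTER_CUBIC))
    c=load(n+'0'); print(n,-c['R'].T@c['t'],c['mtx'][0,0])
print(monitor.sense())
E
```

```text
pics
top [ 115.09869518  159.74787331 1614.57579805] 495.25898436978423
scene [ 927.78834203  886.38098481 1311.30894588] 532.5986531857367
{'clock': 0.1, 'qpos': array([ 1.21259906e+00,  3.53610449e-01,  1.63407854e+00,  1.18416051e-06,
        1.15521129e+00, -2.40015921e-03]), 'qvel': array([ 0.00083887, -0.00046995, -0.00214796,  0.00034187, -0.00268463,
       -0.00086272]), 'joint_efforts': array([-9.67639317e-04, -6.06356406e+01, -3.42819321e+01,  6.06723597e-05,
        3.94670205e-03,  8.59360583e-09]), 'eef_pos': array([217.54010168, 585.39995741, 198.30904418]), 'tcp_rot': array([-3.14028504e+00, -4.22122869e-06,  2.78579506e+00]), 'contact_force': array([0.3057001, 0.1528215, 0.2384511]), 'wrist_torque': array([ 0.00544856,  0.0087998 , -0.03851882]), 'grasp_force': 0.0, 'opening': 0.9991213805941747}
```

View pics/top0b.png

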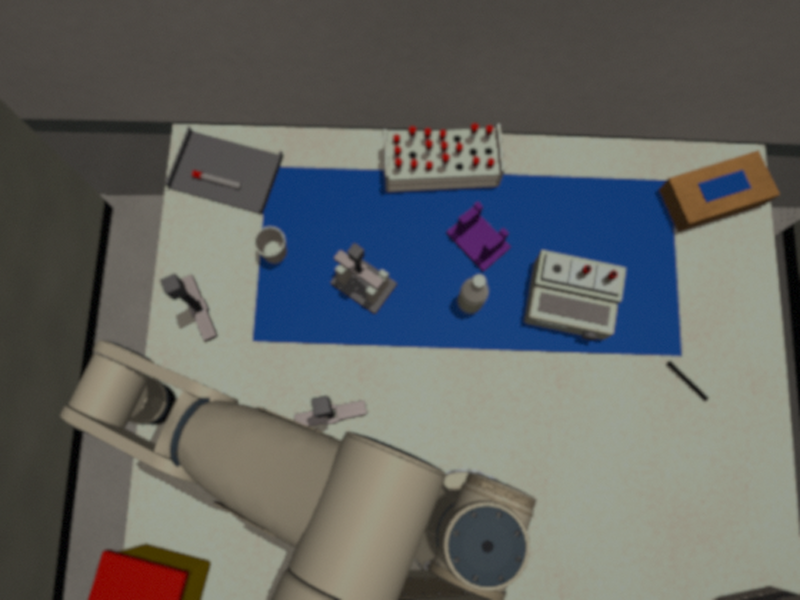

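View pics/scene0b.png

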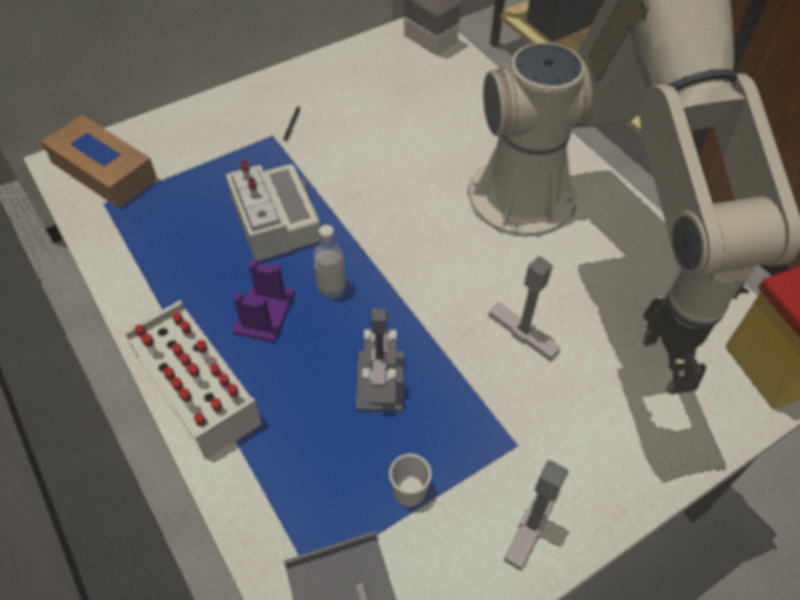

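The top view (800x600) shows these gauge candidates:
- One in the grey/white rest at about (358,265).
- Loose gauges at (190,300) and (325,410), both lying on the bench.

The rest is at (363,283) and its purple look-alike at (480,238). The heater is at (577,290), with its empty well in the left block at (557,268). The gauge in the rest fits the description, so I'll check it in an enlarged crop.

Run:
```python
from h import *
A=load('top0');B=load('scene0')
def s(p): return (np.array(p)*.7).tolist()
print('gauge handle~', w(A,s([356,253]),230), 'well',w(A,s([557,268]),100),w(B,s([262,213]),100),'bottle cap',w(A,s([480,282]),190),'cup',w(A,s([270,240]),80))
def crop(I,u,v,h,W,H): 
    return cv2.resize(I['im'][v-h:v+h,u-h:u+h,::-1],(W,H),interpolation=cv2.INTER_CUBIC)
m=np.hstack([crop(A,252,193,32,400,400),crop(B,266,250,40,400,400)])
cv2.imwrite('pics/c1.png',m)
```

```text
gauge handle~ [[546.5 251.5 230. ]] well [[ 568.6 -190.1  100. ]] [[ 570.8 -186.6  100. ]] bottle cap [[505.2  -7.4 190. ]] cup [[617.3 459.3  80. ]]
```

View pics/c1.png

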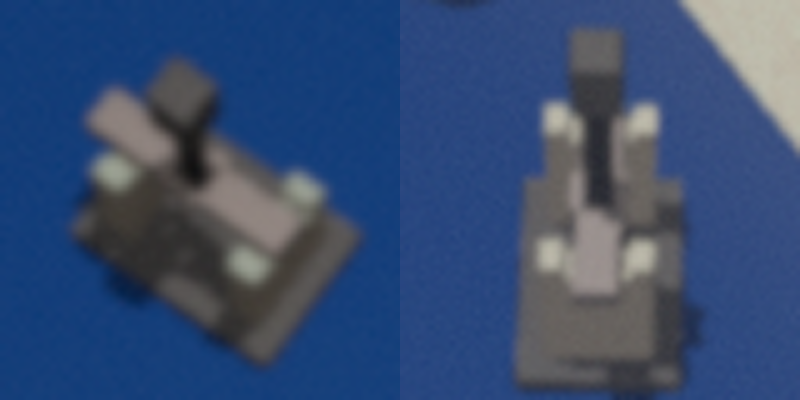

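Run:
```python
from h import *
A=load('top0');B=load('scene0')
a=np.array([[117,88],[85,122],[305,215],[280,255]])/6.25+[220,161]-.5
b=w(A,a,116); print('top',b,np.linalg.norm(b[0]-b[2]),np.linalg.norm(b[1]-b[3]))
m=(b[0]+b[1])/2-(b[2]+b[3])/2;print('ctr',b.mean(0),'dir',np.degrees(np.arctan2(m[1],m[0])))
# heater top px (800 scale): trough corners and front
h=np.array([[541,252],[627,265],[533,290],[620,303]])*.7
print('heater',w(A,h,88))
print('wells/caps',w(A,np.array([[557,268]])*.7,100),w(A,np.array([[587,270],[612,276]])*.7,145))
c=imaging.camera_info('wrist'); s=monitor.sense()
from scipy.spatial.transform import Rotation as Ro
R=Ro.from_euler('xyz',s['tcp_rot']).as_matrix(); C=-np.array(c['R']).T@c['t']
print('cam in tool',R.T@(C-s['eef_pos']),'\n',R.T@np.array(c['R']).T, c['mtx'])
```

```text
top [[589.1 294.3 116. ]
 [570.5 309.5 116. ]
 [525.8 196.4 116. ]
 [504.7 208.1 116. ]] 116.5817309873207 120.87845134679714
ctr [547.525 252.075 116.   ] dir 57.06615804631221
heater [[ 608.6 -157.2   88. ]
 [ 585.3 -352.4   88. ]
 [ 519.  -138.    88. ]
 [ 496.2 -332.9   88. ]]
wells/caps [[ 568.6 -190.1  100. ]] [[ 553.1 -245.1  145. ]
 [ 541.6 -299.4  145. ]]
cam in tool [  79.09219952   -0.1882123  -174.75665433] 
 [[ 4.52018534e-04 -9.51353887e-01 -3.08099946e-01]
 [ 9.99999229e-01  7.36402718e-05  1.23972831e-03]
 [-1.15673179e-03 -3.08100269e-01  9.51353187e-01]] [[377.84695336   0.         277.02242719]
 [  0.         377.84695336 212.28067434]
 [  0.           0.           1.        ]]
```

Call:
{"fn": "drive_tool", "kwargs": {"plan": [{"z": -1}, {"x": -1, "y": -0.5, "z": -2}, {"x": -2, "y": -1, "z": -2.6}, {"x": -3, "y": -1.4, "z": -2.6}, {"x": -4, "y": -1.8, "z": -2.6, "az": 1}, {"x": -5, "y": -2.2, "z": -2.6, "az": 1.5}, {"x": -6, "y": -2.6, "z": -2.6, "az": 2.1}, {"x": -6.8, "y": -3, "z": -2.6, "az": 2.1}]}}

```text
invalid input
```

Call:
{"fn": "drive_tool", "kwargs": {"plan": [{"x": 0, "y": 0, "z": -1, "ax": 0, "ay": 0, "az": 0, "hand": 85}, {"x": -1, "y": -0.5, "z": -2, "ax": 0, "ay": 0, "az": 0, "hand": 85}, {"x": -2, "y": -1, "z": -2.6, "ax": 0, "ay": 0, "az": 0, "hand": 85}, {"x": -3, "y": -1.4, "z": -2.6, "ax": 0, "ay": 0, "az": 0, "hand": 85}, {"x": -4, "y": -1.8, "z": -2.6, "ax": 0, "ay": 0, "az": 1, "hand": 85}, {"x": -5, "y": -2.2, "z": -2.6, "ax": 0, "ay": 0, "az": 1.5, "hand": 85}, {"x": -6, "y": -2.6, "z": -2.6, "ax": 0, "ay": 0, "az": 2.1, "hand": 85}, {"x": -6.8, "y": -3, "z": -2.6, "ax": 0, "ay": 0, "az": 2.1, "hand": 85}]}}

```text
clock: 0.9
eef_pos: [454.1, 355.9, 328.5]
tcp_rot: [3.142, -0.0, 2.564]
contact_force: [-0.4, 0.7, -0.5]
opening: 0.992
grasp_force: 0.0
```

Call:
{"fn": "drive_tool", "kwargs": {"plan": [{"x": -0.9, "y": -0.3, "z": 0, "ax": 0, "ay": 0, "az": 0, "hand": 85}, {"x": -1.86, "y": -0.56, "z": 0, "ax": 0, "ay": 0, "az": 0, "hand": 85}, {"x": -1.86, "y": -0.56, "z": 0, "ax": 0, "ay": 0, "az": 0, "hand": 85}, {"x": -1.86, "y": -0.56, "z": 0, "ax": 0, "ay": 0, "az": 0, "hand": 85}, {"x": -1.86, "y": -0.56, "z": 0, "ax": 0, "ay": 0, "az": 0, "hand": 85}]}}

```text
clock: 1.4
eef_pos: [515.1, 283.9, 328.3]
tcp_rot: [-3.141, -0.001, 2.566]
contact_force: [-0.3, 0.9, -0.1]
opening: 0.989
grasp_force: 0.0
```

Run:
```python
from h import *
im=snap('wrist','w1.png'); cv2.imwrite('pics/w1b.png',cv2.resize(im[:,:,::-1],(800,600),interpolation=cv2.INTER_CUBIC))
s=monitor.sense(); print(s['clock'],s['eef_pos'],s['tcp_rot'])
```

```text
1.45 [514.94952796 284.28161827 328.37877864] [-3.14141741e+00 -5.50604817e-04  2.56703737e+00]
```

View pics/w1b.png

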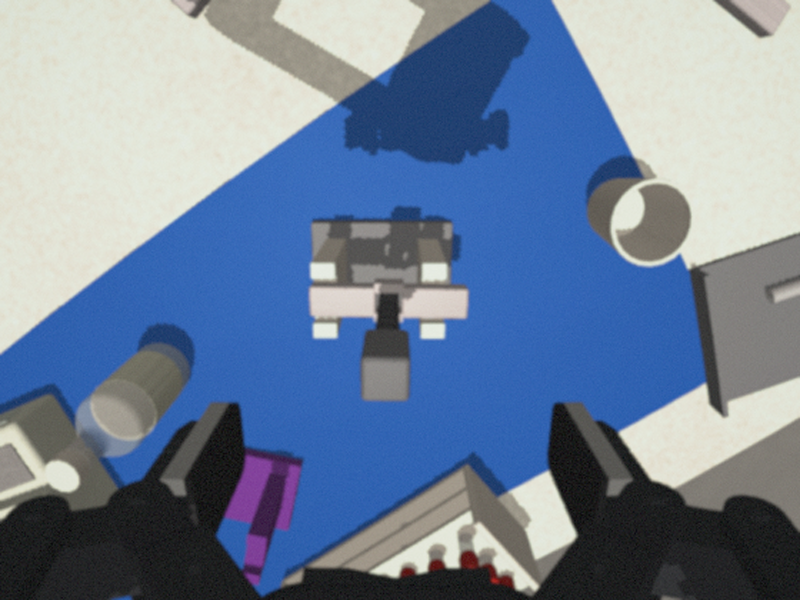

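Wrist view: the bridge's top face runs from (309,302) to (468,303) across the notches. The handle's top face has corners (363,358), (410,358), (408,401) and (361,400). The bottle is at (130,400) and the cup at (650,222).

```bash
cat >> h.py <<'E'
def ang(d): return round(float(np.degrees(np.arctan2(d[1],d[0]))),2)
E
python3 - <<'E'
from h import *
c=load('w1')
b=w(c,np.array([[309.5,286.5],[309.5,318],[468,287],[468,319.5]])*.7,116)
print(b,np.linalg.norm(b[0]-b[2]),np.linalg.norm(b[0]-b[1]),'ctr',b.mean(0),'dir',ang(b[2]-b[0]),ang(b[3]-b[1]))
# cheek tops near/far lips z=110
l=w(c,np.array([[310,279],[336,279],[420,279],[447,279],[313,338],[338,338],[420,338],[445,338]])*.7,110)
print('lips',l,'ctr of outer',l.mean(0),ang(l[3]-l[0]),ang(l[7]-l[4]))
for z in (235,240,245,250,255):
    h=w(c,np.array([[363,358.5],[409.5,358.5],[408.5,400.5],[361.5,400]])*.7,z); print(z,h.mean(0),np.linalg.norm(h[0]-h[1]).round(1),np.linalg.norm(h[3]-h[2]).round(1),np.linalg.norm(h[0]-h[3]).round(1),ang(h[1]-h[0]))
E
```

```text
[[507.7 212.1 116. ]
 [528.  197.4 116. ]
 [572.5 311.3 116. ]
 [594.7 298.2 116. ]] 118.48915562193869 25.063519305955424 ctr [550.725 254.75  116.   ] dir 56.85 56.51
lips [[504.  214.  110. ]
 [514.7 230.6 110. ]
 [549.3 283.8 110. ]
 [560.3 300.9 110. ]
 [544.2 188.  110. ]
 [554.8 204.5 110. ]
 [589.7 258.4 110. ]
 [600.4 274.8 110. ]] ctr of outer [552.175 244.375 110.   ] 57.06 57.08
235 [555.45  251.225 235.   ] 25.2 26.2 25.2 57.0
240 [553.5  252.65 240.  ] 24.7 25.6 24.7 57.08
245 [551.475 254.075 245.   ] 24.2 25.2 24.3 56.97
250 [549.475 255.45  250.   ] 23.7 24.6 23.8 57.05
255 [547.5   256.875 255.   ] 23.2 24.2 23.3 57.13
```

Call:
{"fn": "drive_tool", "kwargs": {"plan": [{"x": -0.94, "y": -0.11, "z": 0, "ax": 0, "ay": 0, "az": 0, "hand": 85}, {"x": -0.94, "y": -0.11, "z": 0.2, "ax": 0, "ay": 0, "az": 0, "hand": 85}, {"x": -0.94, "y": -0.11, "z": 0.8, "ax": 0, "ay": 0, "az": 0, "hand": 85}, {"x": -0.94, "y": -0.11, "z": 1.2, "ax": 0, "ay": 0, "az": 0, "hand": 85}, {"x": -0.94, "y": -0.11, "z": 1.2, "ax": 0, "ay": 0, "az": 0, "hand": 85}, {"x": -0.94, "y": -0.11, "z": 1.2, "ax": 0, "ay": 0, "az": 0, "hand": 85}]}}

```text
clock: 2.05
eef_pos: [551.6, 254.1, 268.9]
tcp_rot: [-3.141, -0.0, 2.567]
contact_force: [-0.4, 0.9, 0.5]
opening: 0.994
grasp_force: 0.0
```

Run:
```python
from h import *
im=snap('wrist','w2.png'); cv2.imwrite('pics/w2b.png',cv2.resize(im[:,:,::-1],(800,600),interpolation=cv2.INTER_CUBIC))
s=monitor.sense(); print(s['clock'],s['eef_pos'],s['tcp_rot'])
```

```text
2.1 [552.21806655 254.17713016 269.66010518] [3.14053031e+00 6.29600570e-04 2.56708342e+00]
```

View pics/w2b.png

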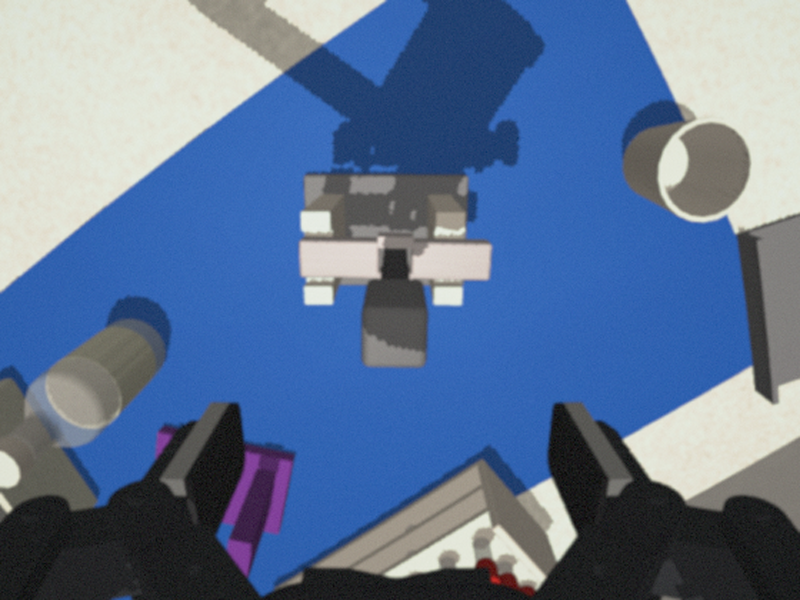

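Closer wrist view: the handle's top face spans about (363–427, 306–367). The bridge's top face is (300,240)–(491,280), and the lips' outer edges are at 303/463 near and 301/467 far.

Run:
```python
from h import *
c=load('w2')
b=w(c,np.array([[300,240],[299.5,278],[491.5,241],[490.5,280]])*.7,116)
print(b,np.linalg.norm(b[0]-b[2]),np.linalg.norm(b[0]-b[1]),'ctr',b.mean(0),'dir',ang(b[2]-b[0]),ang(b[3]-b[1]))
l=w(c,np.array([[304,304],[463,304],[303.5,282],[462.5,282]])*.7,110)
print('near lips',l,l.mean(0))
l2=w(c,np.array([[301,212],[467,212],[301,233],[466,233]])*.7,110)
print('far lips',l2.mean(0), 'seat',(l[:2].mean(0)+l2[:2].mean(0))/2,ang(l[1]-l[0]))
f=w(c,np.array([[304,177],[467,177]])*.7,14);print('foot',f,f.mean(0),np.linalg.norm(f[0]-f[1]))
for z in (242,245,248):
    h=w(c,np.array([[363,366.5],[427,367]])*.7,z); print(z,h.mean(0),np.linalg.norm(h[0]-h[1]).round(1),'axis est', h.mean(0)+13*np.array([-.839,.5435,0]))
```

```text
[[507.7 212.3 116. ]
 [527.3 197.8 116. ]
 [572.5 311.2 116. ]
 [593.8 298.2 116. ]] 118.23810722436315 24.380525014855582 ctr [550.325 254.875 116.   ] dir 56.77 56.48
near lips [[543.9 188.1 110. ]
 [600.1 275.1 110. ]
 [531.6 196.6 110. ]
 [587.2 282.4 110. ]] [565.7  235.55 110.  ]
far lips [527.525 260.95  110.   ] seat [547.05 248.15 110.  ] 57.14
foot [[475.6 217.9  14. ]
 [545.1 325.1  14. ]] [510.35 271.5   14.  ] 127.7579351742975
242 [562.8 246.6 242. ] 26.1 axis est [551.893  253.6655 242.    ]
245 [561.6  247.35 245.  ] 25.8 axis est [550.693  254.4155 245.    ]
248 [560.45 248.1  248.  ] 25.4 axis est [549.543  255.1655 248.    ]
```

Call:
{"fn": "drive_tool", "kwargs": {"plan": [{"x": 0.03, "y": -0.01, "z": 0.5, "ax": 0, "ay": 0, "az": 0, "hand": 85}, {"x": 0.03, "y": -0.01, "z": 1.0, "ax": 0, "ay": 0, "az": 0, "hand": 85}, {"x": 0.03, "y": -0.01, "z": 1.27, "ax": 0, "ay": 0, "az": 0, "hand": 85}, {"x": 0.03, "y": -0.01, "z": 1.27, "ax": 0, "ay": 0, "az": 0, "hand": 85}, {"x": 0.03, "y": -0.01, "z": 1.27, "ax": 0, "ay": 0, "az": 0, "hand": 40}, {"x": 0.03, "y": -0.01, "z": 1.27, "ax": 0, "ay": 0, "az": 0, "hand": 32}, {"x": 0.03, "y": -0.01, "z": 1.27, "ax": 0, "ay": 0, "az": 0, "hand": 20}, {"x": 0.03, "y": -0.01, "z": 1.27, "ax": 0, "ay": 0, "az": 0, "hand": 20}], "grip_force": 60}}

```text
clock: 2.9
eef_pos: [551.1, 253.7, 205.9]
tcp_rot: [3.141, 0.001, 2.566]
contact_force: [-0.0, 0.5, 0.1]
opening: 0.324
grasp_force: 0.0
```

Call:
{"fn": "drive_tool", "kwargs": {"plan": [{"x": 0, "y": 0, "z": 0, "ax": 0, "ay": 0, "az": 0, "hand": 20}, {"x": 0, "y": 0, "z": 0, "ax": 0, "ay": 0, "az": 0, "hand": 20}, {"x": 0, "y": 0, "z": 0, "ax": 0, "ay": 0, "az": 0, "hand": 20}, {"x": 0, "y": 0, "z": 0, "ax": 0, "ay": 0, "az": 0, "hand": 20}]}}

```text
clock: 3.3
eef_pos: [551.0, 253.7, 205.4]
tcp_rot: [3.141, 0.0, 2.566]
contact_force: [-0.4, 0.0, 5.4]
opening: 0.282
grasp_force: 62.1
```

Call:
{"fn": "drive_tool", "kwargs": {"plan": [{"x": 0, "y": 0, "z": -0.1, "ax": 0, "ay": 0, "az": 0, "hand": 20}, {"x": 0, "y": 0, "z": -0.4, "ax": 0, "ay": 0, "az": 0, "hand": 20}, {"x": 0, "y": 0, "z": -0.8, "ax": 0, "ay": 0, "az": 0, "hand": 20}, {"x": 0, "y": 0, "z": -1.3, "ax": 0, "ay": 0, "az": 0, "hand": 20}, {"x": 0, "y": 0, "z": -1.8, "ax": 0, "ay": 0, "az": 0, "hand": 20}, {"x": 0, "y": 0, "z": -2.3, "ax": 0, "ay": 0, "az": 0, "hand": 20}, {"x": 0, "y": 0, "z": -2.8, "ax": 0, "ay": 0, "az": 0, "hand": 20}, {"x": 0, "y": 0, "z": -2.8, "ax": 0, "ay": 0, "az": 0, "hand": 20}]}}

```text
clock: 4.1
eef_pos: [552.0, 254.3, 349.2]
tcp_rot: [3.137, 0.003, 2.566]
contact_force: [0.9, -0.4, -3.6]
opening: 0.282
grasp_force: 61.1
```

Run:
```python
from h import *
s=monitor.sense(); print(s['clock'],s['eef_pos'],s['tcp_rot'],s['contact_force'],s['qpos'])
im=snap('wrist','w3.png'); cam=snap('scene','s3.png')
p=px(load('s3'),[s['eef_pos']])[0].astype(int); print(p)
x,y=max(p[0]-60,0),max(p[1]-60,0)
cr=cv2.resize(cam[y:y+140,x:x+120,::-1],(386,450),interpolation=cv2.INTER_CUBIC)
rs=cv2.resize(im[100:420,130:430,::-1],(414,450))
cv2.imwrite('pics/m3.png',np.hstack([rs,cr]))
```

```text
4.1 [552.03039815 254.25275843 349.22330086] [3.13650968 0.00316883 2.56595908] [ 0.89978079 -0.36825827 -3.60674708] [ 4.29115451e-01  2.19208951e-01  1.48615776e+00  5.19615123e-05
  1.43023633e+00 -5.66062479e-01]
[263 194]
```

View pics/m3.png

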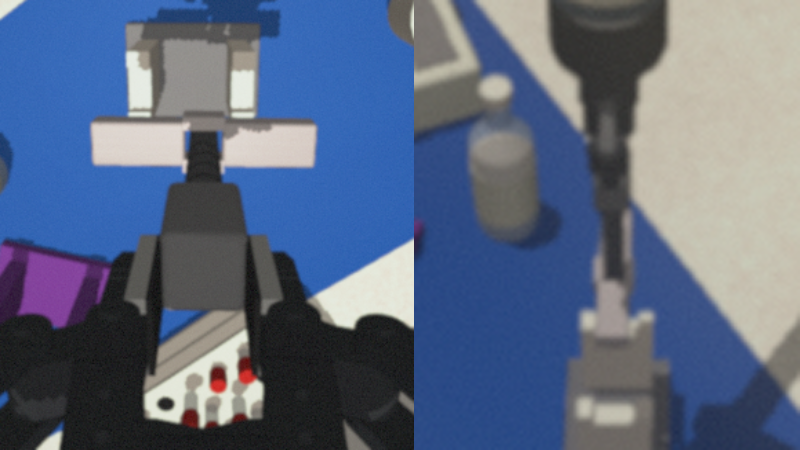

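The gauge is lifted clear and hangs upright in the grip, with the bridge at (92–316, 119–167) in the left crop. The rest below is now empty.

Run:
```python
from h import *
c=load('w3')
T=np.array([552.03,254.25,349.2]); y=2.566
X=np.array([np.cos(y),np.sin(y),0]);Y=np.array([np.sin(y),-np.cos(y),0])
q=np.array([[92,121],[92,165],[316,125],[315,167]])/[1.38,1.406]+[130,100]
for z in (256,260,264):
    b=w(c,q,z);m=b.mean(0);print(z,m,np.linalg.norm(b[0]-b[2]),np.linalg.norm(b[0]-b[1]),'tool x,y off',(m-T)@X,(m-T)@Y,ang(b[2]-b[0]),ang(b[3]-b[1]))
# empty rest: seat; lips near/far faces
q=np.array([[127,38],[258,38]])/[1.38,1.406]+[130,100]
b=w(c,q,110);print(b,b.mean(0))
# heater from wrist? project top view well for refine
A=load('top0'); B=load('scene0')
a=A['im'][172:200,378:402,::-1]; u=px(B,[[569,-189,100]])[0].astype(int);print(u)
b2=B['im'][u[1]-14:u[1]+14,u[0]-14:u[0]+14,::-1]
cv2.imwrite('pics/c4.png',np.hstack([cv2.resize(a,(360,420),interpolation=cv2.INTER_CUBIC),cv2.resize(b2,(420,420),interpolation=cv2.INTER_CUBIC)]))
```

```text
256 [553.25  254.825 256.   ] 119.041379360288 24.300205760445735 tool x,y off -0.7104302901434066 1.1464352588989963 55.92 56.4
260 [552.225 255.475 260.   ] 117.2947142884111 23.94013366712888 tool x,y off 0.5032271350726678 1.1337603144080148 55.88 56.4
264 [551.2 256.1 264. ] 115.51874306795413 23.44013651837379 tool x,y off 1.7032762591518225 1.1001136236815439 55.94 56.4
[[486.  228.1 110. ]
 [541.8 314.  110. ]] [513.9  271.05 110.  ]
[183 148]
```

Call:
{"fn": "drive_tool", "kwargs": {"plan": [{"x": -0.15, "y": -0.2, "z": 0, "ax": 0, "ay": 0, "az": 0.3, "hand": 20}, {"x": -0.4, "y": -0.6, "z": 0, "ax": 0, "ay": 0, "az": 0.9, "hand": 20}, {"x": -0.8, "y": -1.1, "z": 0, "ax": 0, "ay": 0, "az": 1.7, "hand": 20}, {"x": -1.2, "y": -1.7, "z": 0, "ax": 0, "ay": 0, "az": 2.6, "hand": 20}, {"x": -1.6, "y": -2.3, "z": 0, "ax": 0, "ay": 0, "az": 3.5, "hand": 20}, {"x": -2.0, "y": -2.9, "z": 0, "ax": 0, "ay": 0, "az": 4.4, "hand": 20}, {"x": -2.4, "y": -3.4, "z": 0, "ax": 0, "ay": 0, "az": 5.2, "hand": 20}, {"x": -2.6, "y": -3.7, "z": 0, "ax": 0, "ay": 0, "az": 5.6, "hand": 20}]}}

```text
clock: 5.0
eef_pos: [558.0, 24.3, 343.4]
tcp_rot: [-3.139, 0.0, 1.973]
contact_force: [-0.3, 1.3, -4.0]
opening: 0.281
grasp_force: 61.1
```

Call:
{"fn": "drive_tool", "kwargs": {"plan": [{"x": -0.5, "y": -0.2, "z": 0, "ax": 0, "ay": 0, "az": 0.8, "hand": 20}, {"x": -1.1, "y": -0.4, "z": 0, "ax": 0, "ay": 0, "az": 1.6, "hand": 20}, {"x": -1.8, "y": -0.65, "z": 0, "ax": 0, "ay": 0, "az": 2.5, "hand": 20}, {"x": -2.5, "y": -0.95, "z": 0, "ax": 0, "ay": 0, "az": 3.4, "hand": 20}, {"x": -3.1, "y": -1.15, "z": 0, "ax": 0, "ay": 0, "az": 4.2, "hand": 20}, {"x": -3.6, "y": -1.35, "z": 0, "ax": 0, "ay": 0, "az": 4.7, "hand": 20}, {"x": -4.0, "y": -1.49, "z": 0, "ax": 0, "ay": 0, "az": 5.0, "hand": 20}, {"x": -4.0, "y": -1.49, "z": 0, "ax": 0, "ay": 0, "az": 5.0, "hand": 20}]}}

```text
clock: 5.8
eef_pos: [568.7, -188.8, 343.1]
tcp_rot: [-3.139, 0.001, 1.451]
contact_force: [-0.1, 1.7, -3.5]
opening: 0.277
grasp_force: 61.1
```

Call:
{"fn": "drive_tool", "kwargs": {"plan": [{"x": 0, "y": 0, "z": 0, "ax": 0, "ay": 0, "az": 0, "hand": 20}, {"x": 0, "y": 0, "z": 0, "ax": 0, "ay": 0, "az": 0, "hand": 20}, {"x": 0, "y": 0, "z": 0, "ax": 0, "ay": 0, "az": 0, "hand": 20}]}}

```text
clock: 6.1
eef_pos: [569.8, -184.9, 344.7]
tcp_rot: [-3.141, -0.0, 1.457]
contact_force: [0.5, 0.7, -3.5]
opening: 0.281
grasp_force: 61.1
```

Run:
```python
from h import *
s=monitor.sense(); print(s['clock'],s['eef_pos'],s['tcp_rot'],s['contact_force'])
np.save('pics/s5.npy',np.r_[s['eef_pos'],s['tcp_rot']])
im=snap('wrist','w5.png'); cv2.imwrite('pics/w5b.png',cv2.resize(im[:375,:,::-1],(800,536),interpolation=cv2.INTER_CUBIC))
```

```text
6.1 [ 569.81550339 -184.85234525  344.70785462] [-3.14091538e+00 -2.59430919e-04  1.45651960e+00] [ 0.49831462  0.66855614 -3.52798958]
```

View pics/w5b.png

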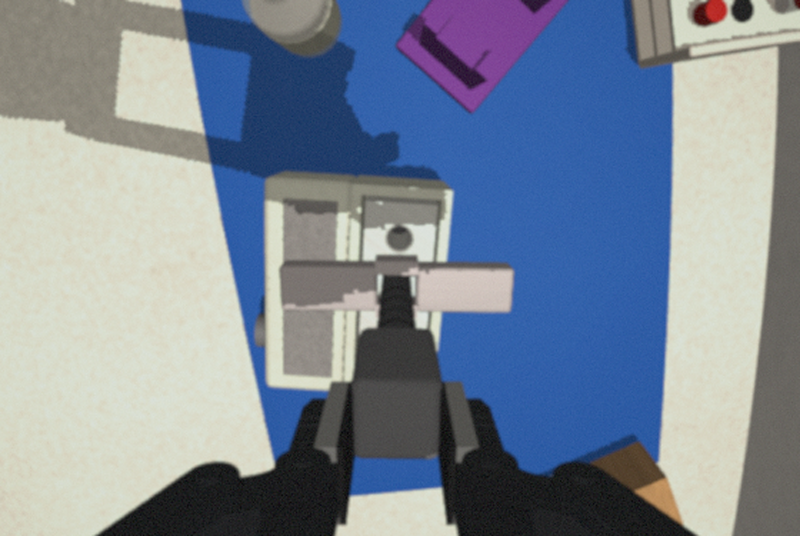

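The empty well's mouth is at (399.5,238.5) in the wrist view, in the block nearest the bottle. The gauge hangs at (281–513, 262–311). The control part's top-left edge runs from (267,180) to (268,385).

Run:
```python
from h import *
c=load('w5'); S=np.load('pics/s5.npy'); T=S[:3]; y=S[5]
X=np.array([np.cos(y),np.sin(y),0]);Y=np.array([np.sin(y),-np.cos(y),0])
# refine well by dark blob centroid in native px
g=cv2.cvtColor(c['im'],cv2.COLOR_RGB2GRAY); u,v=279.6,167
roi=g[154:179,265:294]; m=(roi<125).astype(np.uint8)
print(roi[::3,::2])
n,l,st,ce=cv2.connectedComponentsWithStats(m); print(st,ce+[265,154])
k=.7
W=w(c,[[399.5*k,238.5*k]],100)[0]; print('well',W,'delta tool',(W-T)@X,(W-T)@Y)
e=w(c,np.array([[267,180],[268,385]])*k,70); print(e,ang(e[0]-e[1]),np.linalg.norm(e[0]-e[1]))
e=w(c,np.array([[360,195],[442,200]])*k,88); print('rim',e,ang(e[1]-e[0]))
q=np.array([[282,264],[281,309],[513,266],[512,311]])*k
dz=T[2]-349.2
b=w(c,q,260+dz); mm=b.mean(0); print('bridge off',(mm-T)@X,(mm-T)@Y,ang(b[2]-b[0]),ang(b[3]-b[1]),'tool y',np.degrees(y)-90)
```

```text
[[134 135 132 135 133 133 132 133 134 135 136 135 136 138 134]
 [141 133 177 208 205 171 117 111 144 184 205 212 192 173 170]
 [217 183 185 200 142  76  56  58  58  69 136 201 221 224 222]
 [222 223 213 146  94  86  78  74  80  87  92 134 209 223 223]
 [221 222 199 116  92  95  96  97  96  96  90 108 189 220 222]
 [223 221 204 136  95  98  99  97  98  98  92 119 193 223 224]
 [219 221 221 198 133  99  94  98  99 100 127 183 218 220 223]
 [220 221 219 223 215 186 160 148 154 177 209 223 221 220 222]
 [146 147 145 148 145 153 147 138 147 159 161 160 161 175 219]]
[[  0   0  29  25 502]
 [  6   2  17  19 223]] [[278.95418327 166.08366534]
 [279.10313901 165.81165919]]
well [ 572.2 -188.1  100. ] delta tool -2.954572224685544 2.73926786750859
[[ 468.9 -132.6   70. ]
 [ 435.3 -316.3   70. ]] 79.63 186.7475568782628
rim [[ 544.9 -152.1   88. ]
 [ 609.1 -163.3   88. ]] -9.9
bridge off 2.0042288754387507 0.5596081120865947 -7.04 -7.01 tool y -6.547573975691606
```

Call:
{"fn": "drive_tool", "kwargs": {"plan": [{"x": -0.085, "y": 0.04, "z": 0.2, "ax": 0, "ay": 0, "az": 0.3, "hand": 20}, {"x": -0.085, "y": 0.04, "z": 0.6, "ax": 0, "ay": 0, "az": 0.57, "hand": 20}, {"x": -0.085, "y": 0.04, "z": 1.0, "ax": 0, "ay": 0, "az": 0.57, "hand": 20}, {"x": -0.085, "y": 0.04, "z": 1.3, "ax": 0, "ay": 0, "az": 0.57, "hand": 20}, {"x": -0.085, "y": 0.04, "z": 1.46, "ax": 0, "ay": 0, "az": 0.57, "hand": 20}, {"x": -0.085, "y": 0.04, "z": 1.46, "ax": 0, "ay": 0, "az": 0.57, "hand": 20}, {"x": -0.085, "y": 0.04, "z": 1.46, "ax": 0, "ay": 0, "az": 0.57, "hand": 20}, {"x": -0.085, "y": 0.04, "z": 1.46, "ax": 0, "ay": 0, "az": 0.57, "hand": 20}]}}

```text
clock: 6.95
eef_pos: [572.2, -190.2, 273.1]
tcp_rot: [3.14, 0.0, 1.396]
contact_force: [0.1, 1.2, -3.2]
opening: 0.282
grasp_force: 61.1
```

Run:
```python
from h import *
s=monitor.sense(); print(s['clock'],s['eef_pos'],s['tcp_rot'],s['contact_force'])
np.save('pics/s6.npy',np.r_[s['eef_pos'],s['tcp_rot']])
im=snap('wrist','w6.png'); cv2.imwrite('pics/w6b.png',cv2.resize(im[60:300,120:440,::-1],(800,600),interpolation=cv2.INTER_CUBIC))
```

```text
6.95 [ 572.23358849 -190.17425446  273.10688468] [3.13987405e+00 2.50761670e-04 1.39611829e+00] [ 0.14764034  1.23854325 -3.22058058]
```

View pics/w6b.png

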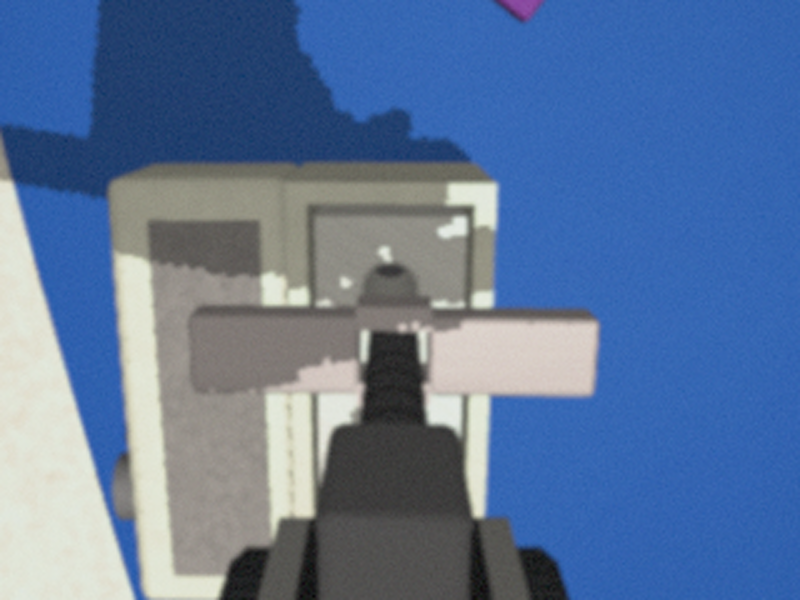

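The well mouth shows just beyond the bridge: the top of its rim is at (389,262) and its sides are at x 361 and 417 near y 290. The bridge's top-face corners are (193,319), (597,321), (190,390) and (596,395).

Run:
```python
from h import *
from scipy.optimize import least_squares as L
c=load('w6'); S=np.load('pics/s6.npy'); T=S[:3]; y=S[5]
X=np.array([np.cos(y),np.sin(y),0]);Y=np.array([np.sin(y),-np.cos(y),0])
N=lambda p:np.array(p)/2.5+[120,60]-.3
t=np.linspace(0,2*np.pi,73)
def res(p,R=10):
    P=np.c_[p[0]+R*np.cos(t),p[1]+R*np.sin(t),0*t+100]; q=px(c,P)
    o=N([[389,262],[361,290],[417,290]])
    return [q[:,1].min()-o[0,1], q[:,0].min()-o[1,0], q[:,0].max()-o[2,0]]
for R in(10,11.5):
    s=L(res,[572,-190],args=(R,),diff_step=1e-3); W=np.r_[s.x,100]; print(R,W,s.fun,'delta',(W-T)@X,(W-T)@Y)
b=w(c,N([[193,319],[190,390],[597,321],[596,395]]),T[2]-349.2+260); m=b.mean(0)
print(b,'bridge off',(m-T)@X,(m-T)@Y,np.linalg.norm(b[0]-b[2]),np.linalg.norm(b[0]-b[1]),ang(b[3]-b[1]),np.degrees(y)-90)
e=w(c,N([[310,205],[473,207]]),88);print('trough inner',e,np.linalg.norm(e[0]-e[1]),ang(e[1]-e[0]))
```

```text
10 [ 571.50003649 -186.71445381  100.        ] [ 0.   0.6 -0.5] delta 3.2796664866951324 -1.3236717126407944
11.5 [ 571.18355236 -188.21554749  100.        ] [ 0.  -1.   1.1] delta 1.746413506967628 -1.374463061787548
[[ 517.5 -167.8  183.9]
 [ 511.5 -188.6  183.9]
 [ 632.4 -188.6  183.9]
 [ 629.7 -211.1  183.9]] bridge off 1.225858221868319 0.3334424254120895 116.76750404115005 21.64809460437568 -10.78 -10.008314462630949
trough inner [[ 547.1 -152.3   88. ]
 [ 607.8 -163.8   88. ]] 61.77977015172517 -10.73
```

Call:
{"fn": "drive_tool", "kwargs": {"plan": [{"x": 0.034, "y": -0.038, "z": 0.1, "ax": 0, "ay": 0, "az": 0, "hand": 20}, {"x": 0.034, "y": -0.038, "z": 0.4, "ax": 0, "ay": 0, "az": 0, "hand": 20}, {"x": 0.034, "y": -0.038, "z": 0.65, "ax": 0, "ay": 0, "az": 0, "hand": 20}, {"x": 0.034, "y": -0.038, "z": 0.8, "ax": 0, "ay": 0, "az": 0, "hand": 20}, {"x": 0.034, "y": -0.038, "z": 0.9, "ax": 0, "ay": 0, "az": 0, "hand": 20}, {"x": 0.034, "y": -0.038, "z": 1.0, "ax": 0, "ay": 0, "az": 0, "hand": 20}, {"x": 0.034, "y": -0.038, "z": 1.05, "ax": 0, "ay": 0, "az": 0, "hand": 20}]}}

```text
clock: 7.7
eef_pos: [570.0, -188.0, 219.1]
tcp_rot: [-3.141, -0.0, 1.396]
contact_force: [0.7, 0.1, -4.3]
opening: 0.284
grasp_force: 61.1
```

Call:
{"fn": "drive_tool", "kwargs": {"plan": [{"x": 0, "y": 0, "z": 0.12, "ax": 0, "ay": 0, "az": 0, "hand": 20}, {"x": 0, "y": 0, "z": 0.22, "ax": 0, "ay": 0, "az": 0, "hand": 20}, {"x": 0, "y": 0, "z": 0.3, "ax": 0, "ay": 0, "az": 0, "hand": 20}, {"x": 0, "y": 0, "z": 0.36, "ax": 0, "ay": 0, "az": 0, "hand": 20}, {"x": 0, "y": 0, "z": 0.42, "ax": 0, "ay": 0, "az": 0, "hand": 20}, {"x": 0, "y": 0, "z": 0.46, "ax": 0, "ay": 0, "az": 0, "hand": 20}]}}

```text
clock: 8.3
eef_pos: [570.2, -188.1, 196.9]
tcp_rot: [3.141, 0.0, 1.396]
contact_force: [-2.2, 1.0, 5.2]
opening: 0.282
grasp_force: 62.1
```

Call:
{"fn": "drive_tool", "kwargs": {"plan": [{"x": 0, "y": 0, "z": 0.08, "ax": 0, "ay": 0, "az": 0, "hand": 20}, {"x": 0, "y": 0, "z": 0.16, "ax": 0, "ay": 0, "az": 0, "hand": 20}, {"x": 0, "y": 0, "z": 0.24, "ax": 0, "ay": 0, "az": 0, "hand": 20}, {"x": 0, "y": 0, "z": 0.3, "ax": 0, "ay": 0, "az": 0, "hand": 20}]}}

```text
clock: 8.7
eef_pos: [570.1, -188.0, 181.3]
tcp_rot: [3.141, 0.0, 1.396]
contact_force: [-1.9, 0.7, 4.8]
opening: 0.285
grasp_force: 62.1
```

Call:
{"fn": "drive_tool", "kwargs": {"plan": [{"x": 0, "y": 0, "z": 0.04, "ax": 0, "ay": 0, "az": 0, "hand": 20}, {"x": 0, "y": 0, "z": 0.08, "ax": 0, "ay": 0, "az": 0, "hand": 20}]}}

```text
clock: 8.9
eef_pos: [570.1, -188.0, 177.4]
tcp_rot: [3.142, 0.0, 1.396]
contact_force: [-2.0, 0.7, 5.5]
opening: 0.283
grasp_force: 62.1
```

Call:
{"fn": "drive_tool", "kwargs": {"plan": [{"x": 0, "y": 0, "z": 0.04, "ax": 0, "ay": 0, "az": 0, "hand": 20}, {"x": 0, "y": 0, "z": 0.08, "ax": 0, "ay": 0, "az": 0, "hand": 20}, {"x": 0, "y": 0, "z": 0.1, "ax": 0, "ay": 0, "az": 0, "hand": 20}]}}

```text
clock: 9.2
eef_pos: [570.0, -188.0, 172.4]
tcp_rot: [3.142, 0.0, 1.396]
contact_force: [-2.5, 0.4, 5.1]
opening: 0.28
grasp_force: 62.1
```

Call:
{"fn": "drive_tool", "kwargs": {"plan": [{"x": 0, "y": 0, "z": 0.04, "ax": 0, "ay": 0, "az": 0, "hand": 20}, {"x": 0, "y": 0, "z": 0.06, "ax": 0, "ay": 0, "az": 0, "hand": 20}]}}

```text
clock: 9.4
eef_pos: [570.0, -188.0, 169.4]
tcp_rot: [3.142, -0.0, 1.396]
contact_force: [-1.4, 0.6, 4.8]
opening: 0.279
grasp_force: 62.1
```

Call:
{"fn": "drive_tool", "kwargs": {"plan": [{"x": 0, "y": 0, "z": 0.04, "ax": 0, "ay": 0, "az": 0, "hand": 20}, {"x": 0, "y": 0, "z": 0.06, "ax": 0, "ay": 0, "az": 0, "hand": 20}]}}

```text
clock: 9.6
eef_pos: [570.1, -187.9, 166.4]
tcp_rot: [3.142, -0.0, 1.396]
contact_force: [-0.9, 0.6, 4.5]
opening: 0.282
grasp_force: 62.1
```

Call:
{"fn": "drive_tool", "kwargs": {"plan": [{"x": 0, "y": 0, "z": 0.04, "ax": 0, "ay": 0, "az": 0, "hand": 20}, {"x": 0, "y": 0, "z": 0.06, "ax": 0, "ay": 0, "az": 0, "hand": 20}]}}

```text
clock: 9.8
eef_pos: [570.0, -188.0, 163.4]
tcp_rot: [3.142, -0.0, 1.396]
contact_force: [-0.9, 0.4, 4.0]
opening: 0.286
grasp_force: 62.1
```

Call:
{"fn": "drive_tool", "kwargs": {"plan": [{"x": 0, "y": 0, "z": 0.04, "ax": 0, "ay": 0, "az": 0, "hand": 20}, {"x": 0, "y": 0, "z": 0.06, "ax": 0, "ay": 0, "az": 0, "hand": 20}]}}

```text
clock: 10.0
eef_pos: [570.0, -188.0, 160.3]
tcp_rot: [-3.142, -0.0, 1.396]
contact_force: [-1.4, 0.4, 4.2]
opening: 0.287
grasp_force: 62.1
```

Call:
{"fn": "drive_tool", "kwargs": {"plan": [{"x": 0, "y": 0, "z": 0.03, "ax": 0, "ay": 0, "az": 0, "hand": 20}, {"x": 0, "y": 0, "z": 0.05, "ax": 0, "ay": 0, "az": 0, "hand": 20}]}}

```text
clock: 10.2
eef_pos: [570.0, -187.9, 157.9]
tcp_rot: [-3.142, -0.0, 1.396]
contact_force: [-1.8, 1.3, 5.8]
opening: 0.28
grasp_force: 62.1
```

Call:
{"fn": "drive_tool", "kwargs": {"plan": [{"x": 0, "y": 0, "z": 0.02, "ax": 0, "ay": 0, "az": 0, "hand": 20}, {"x": 0, "y": 0, "z": 0.04, "ax": 0, "ay": 0, "az": 0, "hand": 20}]}}

```text
clock: 10.4
eef_pos: [570.5, -188.2, 157.1]
tcp_rot: [3.14, 0.0, 1.396]
contact_force: [-4.3, 0.9, 19.3]
opening: 0.283
grasp_force: 63.8
```

Call:
{"fn": "drive_tool", "kwargs": {"plan": [{"x": 0, "y": 0, "z": 0.02, "ax": 0, "ay": 0, "az": 0, "hand": 20}, {"x": 0, "y": 0, "z": 0.04, "ax": 0, "ay": 0, "az": 0, "hand": 20}]}}

```text
clock: 10.6
eef_pos: [571.4, -188.5, 157.0]
tcp_rot: [3.138, 0.001, 1.396]
contact_force: [-7.2, 1.5, 32.4]
opening: 0.284
grasp_force: 65.3
```

Call:
{"fn": "drive_tool", "kwargs": {"plan": [{"x": 0, "y": 0, "z": -0.02, "ax": 0, "ay": 0, "az": 0, "hand": 20}, {"x": 0, "y": 0, "z": -0.04, "ax": 0, "ay": 0, "az": 0, "hand": 20}, {"x": 0, "y": 0, "z": -0.04, "ax": 0, "ay": 0, "az": 0, "hand": 20}, {"x": 0, "y": 0, "z": -0.04, "ax": 0, "ay": 0, "az": 0, "hand": 20}, {"x": 0, "y": 0, "z": -0.04, "ax": 0, "ay": 0, "az": 0, "hand": 20}, {"x": 0, "y": 0, "z": -0.04, "ax": 0, "ay": 0, "az": 0, "hand": 20}, {"x": 0, "y": 0, "z": -0.04, "ax": 0, "ay": 0, "az": 0, "hand": 20}, {"x": 0, "y": 0, "z": -0.04, "ax": 0, "ay": 0, "az": 0, "hand": 20}]}}

```text
clock: 11.4
eef_pos: [570.8, -188.3, 157.1]
tcp_rot: [3.14, 0.0, 1.396]
contact_force: [-2.9, 0.8, 11.2]
opening: 0.283
grasp_force: 62.9
```

Run:
```python
from h import *
s=monitor.sense(); print(s['clock'],s['eef_pos'],s['tcp_rot'],s['contact_force'],s['wrist_torque'])
im=snap('wrist','w7.png'); sc=snap('scene','s7.png')
cv2.imwrite('pics/m7.png',np.hstack([cv2.resize(im[100:340,130:430,::-1],(440,440)),cv2.resize(sc[90:190,140:220,::-1],(352,440),interpolation=cv2.INTER_CUBIC)]))
```

```text
11.4 [ 570.7624274  -188.29979832  157.13099014] [3.13979688e+00 3.97490066e-04 1.39621368e+00] [-2.89646224  0.75749563 11.16459585] [ 0.15173383  0.64091042 -0.03345224]
```

View pics/m7.png

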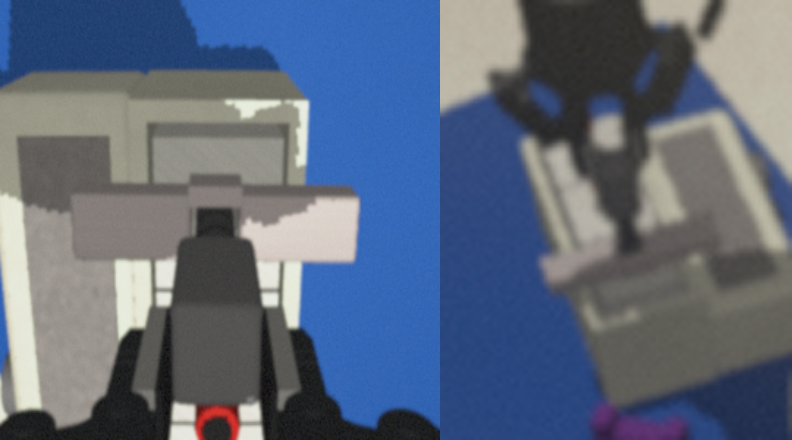

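The gauge stands in the well with its bridge lying flat on the block, and the red-capped tubes are untouched. I'll hold for another second or so and then lift out.

Call:
{"fn": "drive_tool", "kwargs": {"plan": [{"x": 0, "y": 0, "z": 0, "ax": 0, "ay": 0, "az": 0, "hand": 20}, {"x": 0, "y": 0, "z": 0, "ax": 0, "ay": 0, "az": 0, "hand": 20}, {"x": 0, "y": 0, "z": 0, "ax": 0, "ay": 0, "az": 0, "hand": 20}, {"x": 0, "y": 0, "z": 0, "ax": 0, "ay": 0, "az": 0, "hand": 20}, {"x": 0, "y": 0, "z": 0, "ax": 0, "ay": 0, "az": 0, "hand": 20}, {"x": 0, "y": 0, "z": 0, "ax": 0, "ay": 0, "az": 0, "hand": 20}, {"x": 0, "y": 0, "z": 0, "ax": 0, "ay": 0, "az": 0, "hand": 20}, {"x": 0, "y": 0, "z": 0, "ax": 0, "ay": 0, "az": 0, "hand": 20}]}}

```text
clock: 12.3
eef_pos: [570.8, -188.3, 157.1]
tcp_rot: [3.14, 0.0, 1.396]
contact_force: [-1.8, 0.9, 10.9]
opening: 0.281
grasp_force: 62.9
```

Call:
{"fn": "drive_tool", "kwargs": {"plan": [{"x": 0, "y": 0, "z": -0.08, "ax": 0, "ay": 0, "az": 0, "hand": 20}, {"x": 0, "y": 0, "z": -0.2, "ax": 0, "ay": 0, "az": 0, "hand": 20}, {"x": 0, "y": 0, "z": -0.4, "ax": 0, "ay": 0, "az": 0, "hand": 20}, {"x": 0, "y": 0, "z": -0.65, "ax": 0, "ay": 0, "az": 0, "hand": 20}, {"x": 0, "y": 0, "z": -0.95, "ax": 0, "ay": 0, "az": 0, "hand": 20}, {"x": 0, "y": 0, "z": -1.25, "ax": 0, "ay": 0, "az": 0, "hand": 20}, {"x": 0, "y": 0, "z": -1.6, "ax": 0, "ay": 0, "az": 0, "hand": 20}, {"x": 0, "y": 0, "z": -2.0, "ax": 0, "ay": 0, "az": 0, "hand": 20}]}}

```text
clock: 13.1
eef_pos: [569.7, -187.9, 257.6]
tcp_rot: [-3.141, 0.0, 1.396]
contact_force: [-0.1, 0.3, -3.9]
opening: 0.279
grasp_force: 61.1
```

Call:
{"fn": "drive_tool", "kwargs": {"plan": [{"x": 0, "y": 0, "z": -0.4, "ax": 0, "ay": 0, "az": 0, "hand": 20}, {"x": 0, "y": 0, "z": -0.8, "ax": 0, "ay": 0, "az": 0, "hand": 20}, {"x": 0, "y": 0, "z": -1.2, "ax": 0, "ay": 0, "az": 0, "hand": 20}, {"x": 0, "y": 0, "z": -1.6, "ax": 0, "ay": 0, "az": 0, "hand": 20}, {"x": 0, "y": 0, "z": -1.9, "ax": 0, "ay": 0, "az": 0, "hand": 20}, {"x": 0, "y": 0, "z": -2.0, "ax": 0, "ay": 0, "az": 0, "hand": 20}, {"x": 0, "y": 0, "z": -2.0, "ax": 0, "ay": 0, "az": 0, "hand": 20}]}}

```text
clock: 13.8
eef_pos: [570.2, -188.0, 356.9]
tcp_rot: [3.14, 0.0, 1.396]
contact_force: [0.3, -0.2, -4.6]
opening: 0.283
grasp_force: 61.1
```

Call:
{"fn": "drive_tool", "kwargs": {"plan": [{"x": 0.2, "y": -0.05, "z": 0, "ax": 0, "ay": 0, "az": -0.4, "hand": 20}, {"x": 0.7, "y": -0.15, "z": 0, "ax": 0, "ay": 0, "az": -1.1, "hand": 20}, {"x": 1.3, "y": -0.3, "z": 0, "ax": 0, "ay": 0, "az": -1.9, "hand": 20}, {"x": 1.9, "y": -0.45, "z": 0, "ax": 0, "ay": 0, "az": -2.8, "hand": 20}, {"x": 2.5, "y": -0.6, "z": 0, "ax": 0, "ay": 0, "az": -3.7, "hand": 20}, {"x": 3.1, "y": -0.75, "z": 0, "ax": 0, "ay": 0, "az": -4.5, "hand": 20}, {"x": 3.7, "y": -0.9, "z": 0, "ax": 0, "ay": 0, "az": -5.2, "hand": 20}, {"x": 4.25, "y": -1.0, "z": 0, "ax": 0, "ay": 0, "az": -5.6, "hand": 20}]}}

```text
clock: 14.6
eef_pos: [556.4, 32.0, 354.8]
tcp_rot: [-3.14, -0.001, 1.988]
contact_force: [0.5, -0.0, -3.9]
opening: 0.287
grasp_force: 61.1
```

Call:
{"fn": "drive_tool", "kwargs": {"plan": [{"x": 0.6, "y": 0.25, "z": 0, "ax": 0, "ay": 0, "az": -0.9, "hand": 20}, {"x": 1.3, "y": 0.5, "z": 0, "ax": 0, "ay": 0, "az": -1.9, "hand": 20}, {"x": 2.0, "y": 0.75, "z": 0, "ax": 0, "ay": 0, "az": -2.9, "hand": 20}, {"x": 2.7, "y": 1.0, "z": 0, "ax": 0, "ay": 0, "az": -3.9, "hand": 20}, {"x": 3.3, "y": 1.25, "z": 0, "ax": 0, "ay": 0, "az": -4.7, "hand": 20}, {"x": 3.8, "y": 1.45, "z": 0, "ax": 0, "ay": 0, "az": -5.3, "hand": 20}, {"x": 4.04, "y": 1.54, "z": 0, "ax": 0, "ay": 0, "az": -5.58, "hand": 20}, {"x": 4.04, "y": 1.54, "z": 0, "ax": 0, "ay": 0, "az": -5.58, "hand": 20}]}}

```text
clock: 15.4
eef_pos: [546.4, 247.5, 354.9]
tcp_rot: [-3.14, -0.001, 2.57]
contact_force: [-0.5, -1.3, -4.2]
opening: 0.283
grasp_force: 61.1
```

Call:
{"fn": "drive_tool", "kwargs": {"plan": [{"x": 0, "y": 0, "z": 0, "ax": 0, "ay": 0, "az": 0, "hand": 20}, {"x": 0, "y": 0, "z": 0, "ax": 0, "ay": 0, "az": 0, "hand": 20}, {"x": 0, "y": 0, "z": 0, "ax": 0, "ay": 0, "az": 0, "hand": 20}, {"x": 0, "y": 0, "z": 0, "ax": 0, "ay": 0, "az": 0, "hand": 20}]}}

```text
clock: 15.8
eef_pos: [547.6, 245.1, 356.1]
tcp_rot: [-3.142, 0.0, 2.566]
contact_force: [-0.4, -0.8, -3.0]
opening: 0.278
grasp_force: 61.1
```

Run:
```python
from h import *
s=monitor.sense(); print(s['clock'],s['eef_pos'],s['tcp_rot'],s['contact_force'])
np.save('pics/s8.npy',np.r_[s['eef_pos'],s['tcp_rot']])
im=snap('wrist','w8.png'); cv2.imwrite('pics/w8b.png',cv2.resize(im[60:300,120:440,::-1],(800,600),interpolation=cv2.INTER_CUBIC))
```

```text
15.8 [547.55333055 245.10863296 356.11823678] [-3.14153711e+00  1.29115519e-04  2.56566654e+00] [-0.43899089 -0.78740668 -3.01826302]
```

View pics/w8b.png

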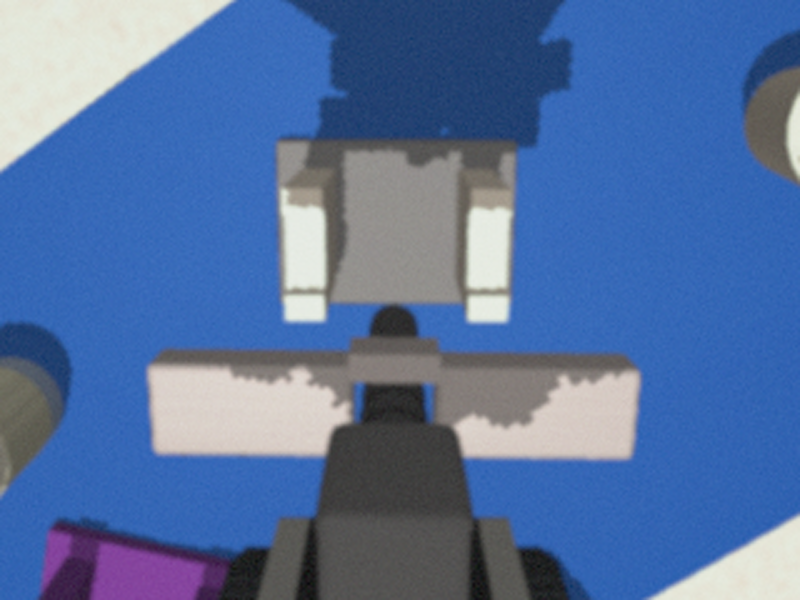

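The gauge hovers over its empty rest, with the rod tip visible at (393,320). The near lips are at (285–326) and (468–510), y 296–322; the far lips start at y about 186. The bridge's top face spans (148–640, 366–458). The cup, the bottle and the purple rest are undisturbed.

Run:
```python
from h import *
c=load('w8'); S=np.load('pics/s8.npy'); T=S[:3]; y=S[5]
X=np.array([np.cos(y),np.sin(y),0]);Y=np.array([np.sin(y),-np.cos(y),0])
N=lambda p:np.array(p)/2.5+[120,60]-.3
f=lambda P:[(round(float((q-T)@X),1),round(float((q-T)@Y),1)) for q in P]
n=w(c,N([[285,322],[326,322],[468,322],[510,322]]),110); print('near outer edge',f(n),ang(n[3]-n[0]))
print('near inner edge',f(w(c,N([[285,296],[510,296]]),110)))
print('notch floor far/near',f(w(c,N([[282,207],[513,207],[284,290],[511,290]]),100)))
print('far lip top outer',f(w(c,N([[281,187],[513,187]]),110)))
b=w(c,N([[148,366],[153,454],[640,371],[634,458]]),315); print('bridge',f(b),f([b.mean(0)]),np.linalg.norm(b[0]-b[2]),ang(b[3]-b[1]),ang(b[2]-b[0]),np.degrees(y)-90)
print('tip low edge',f(w(c,N([[393,307]]),225)))
```

```text
near outer edge [(-28.5, -49.5), (-28.5, -30.6), (-28.5, 34.6), (-28.4, 54.0)] 57.03
near inner edge [(-16.3, -49.1), (-16.2, 53.5)]
notch floor far/near [(22.9, -50.3), (23.0, 54.7), (-15.7, -50.7), (-15.6, 55.2)]
far lip top outer [(33.0, -49.3), (33.0, 53.2)]
bridge [(13.1, -58.9), (-9.7, -59.5), (11.8, 59.6), (-10.8, 60.0)] [(1.1, 0.3)] 118.51181375711032 56.47 56.39 57.00186465126876
tip low edge [(6.0, 0.0)]
```

Call:
{"fn": "drive_tool", "kwargs": {"plan": [{"x": 0.024, "y": 0.034, "z": 0.2, "ax": 0, "ay": 0, "az": 0, "hand": 20}, {"x": 0.024, "y": 0.034, "z": 0.6, "ax": 0, "ay": 0, "az": 0, "hand": 20}, {"x": 0.024, "y": 0.034, "z": 1.0, "ax": 0, "ay": 0, "az": 0, "hand": 20}, {"x": 0.024, "y": 0.034, "z": 1.4, "ax": 0, "ay": 0, "az": 0, "hand": 20}, {"x": 0.024, "y": 0.034, "z": 1.8, "ax": 0, "ay": 0, "az": 0, "hand": 20}, {"x": 0.024, "y": 0.034, "z": 2.2, "ax": 0, "ay": 0, "az": 0, "hand": 20}, {"x": 0.024, "y": 0.034, "z": 2.4, "ax": 0, "ay": 0, "az": 0, "hand": 20}, {"x": 0.024, "y": 0.034, "z": 2.5, "ax": 0, "ay": 0, "az": 0, "hand": 20}]}}

```text
clock: 16.65
eef_pos: [546.8, 247.8, 229.7]
tcp_rot: [-3.14, -0.001, 2.567]
contact_force: [0.8, -0.6, -3.8]
opening: 0.283
grasp_force: 61.1
```

Call:
{"fn": "drive_tool", "kwargs": {"plan": [{"x": 0, "y": 0, "z": 0.2, "ax": 0, "ay": 0, "az": 0, "hand": 20}, {"x": 0, "y": 0, "z": 0.5, "ax": 0, "ay": 0, "az": 0, "hand": 20}, {"x": 0, "y": 0, "z": 0.8, "ax": 0, "ay": 0, "az": 0, "hand": 20}, {"x": 0, "y": 0, "z": 0.95, "ax": 0, "ay": 0, "az": 0, "hand": 20}, {"x": 0, "y": 0, "z": 1.05, "ax": 0, "ay": 0, "az": 0, "hand": 20}, {"x": 0, "y": 0, "z": 1.1, "ax": 0, "ay": 0, "az": 0, "hand": 20}, {"x": 0, "y": 0, "z": 1.1, "ax": 0, "ay": 0, "az": 0, "hand": 20}, {"x": 0, "y": 0, "z": 1.1, "ax": 0, "ay": 0, "az": 0, "hand": 20}]}}

```text
clock: 17.45
eef_pos: [547.7, 248.1, 176.5]
tcp_rot: [3.141, 0.0, 2.567]
contact_force: [0.5, -0.7, -3.6]
opening: 0.283
grasp_force: 61.1
```

Call:
{"fn": "drive_tool", "kwargs": {"plan": [{"x": 0, "y": -0.02, "z": 0.14, "ax": 0, "ay": 0, "az": 0, "hand": 20}, {"x": 0, "y": -0.02, "z": 0.25, "ax": 0, "ay": 0, "az": 0, "hand": 20}, {"x": 0, "y": -0.02, "z": 0.31, "ax": 0, "ay": 0, "az": 0, "hand": 20}, {"x": 0, "y": -0.02, "z": 0.34, "ax": 0, "ay": 0, "az": 0, "hand": 20}, {"x": 0, "y": -0.02, "z": 0.35, "ax": 0, "ay": 0, "az": 0, "hand": 20}, {"x": 0, "y": -0.02, "z": 0.35, "ax": 0, "ay": 0, "az": 0, "hand": 20}, {"x": 0, "y": -0.02, "z": 0.35, "ax": 0, "ay": 0, "az": 0, "hand": 20}]}}

```text
clock: 18.15
eef_pos: [546.9, 247.2, 158.7]
tcp_rot: [3.141, 0.0, 2.567]
contact_force: [1.1, 0.1, -4.3]
opening: 0.285
grasp_force: 61.1
```

Call:
{"fn": "drive_tool", "kwargs": {"plan": [{"x": 0, "y": 0, "z": 0.01, "ax": 0, "ay": 0, "az": 0, "hand": 20}, {"x": 0, "y": 0, "z": 0.02, "ax": 0, "ay": 0, "az": 0, "hand": 20}, {"x": 0, "y": 0, "z": 0.02, "ax": 0, "ay": 0, "az": 0, "hand": 20}]}}

```text
clock: 18.45
eef_pos: [546.8, 247.2, 157.5]
tcp_rot: [-3.142, -0.0, 2.567]
contact_force: [0.6, -0.3, -3.8]
opening: 0.285
grasp_force: 61.1
```

Call:
{"fn": "drive_tool", "kwargs": {"plan": [{"x": 0, "y": 0, "z": 0.01, "ax": 0, "ay": 0, "az": 0, "hand": 20}, {"x": 0, "y": 0, "z": 0.01, "ax": 0, "ay": 0, "az": 0, "hand": 20}]}}

```text
clock: 18.65
eef_pos: [546.8, 247.1, 157.0]
tcp_rot: [-3.142, -0.0, 2.567]
contact_force: [0.4, 0.2, -4.1]
opening: 0.279
grasp_force: 61.1
```

Call:
{"fn": "drive_tool", "kwargs": {"plan": [{"x": 0, "y": 0, "z": 0.008, "ax": 0, "ay": 0, "az": 0, "hand": 20}, {"x": 0, "y": 0, "z": 0.008, "ax": 0, "ay": 0, "az": 0, "hand": 20}]}}

```text
clock: 18.85
eef_pos: [546.9, 247.1, 156.9]
tcp_rot: [3.141, 0.0, 2.567]
contact_force: [-0.6, -1.7, -0.4]
opening: 0.281
grasp_force: 61.5
```

Call:
{"fn": "drive_tool", "kwargs": {"plan": [{"x": 0, "y": 0, "z": 0.006, "ax": 0, "ay": 0, "az": 0, "hand": 20}, {"x": 0, "y": 0, "z": 0.006, "ax": 0, "ay": 0, "az": 0, "hand": 20}]}}

```text
clock: 19.05
eef_pos: [546.9, 247.1, 156.9]
tcp_rot: [3.141, 0.0, 2.567]
contact_force: [-1.8, -1.6, 5.2]
opening: 0.282
grasp_force: 62.1
```

Call:
{"fn": "drive_tool", "kwargs": {"plan": [{"x": 0, "y": 0, "z": -0.006, "ax": 0, "ay": 0, "az": 0, "hand": 20}, {"x": 0, "y": 0, "z": -0.008, "ax": 0, "ay": 0, "az": 0, "hand": 20}]}}

```text
clock: 19.25
eef_pos: [546.8, 247.2, 156.9]
tcp_rot: [3.141, 0.0, 2.567]
contact_force: [-1.2, -0.8, 1.8]
opening: 0.284
grasp_force: 61.8
```

Call:
{"fn": "drive_tool", "kwargs": {"plan": [{"x": 0, "y": 0, "z": 0, "ax": 0, "ay": 0, "az": 0, "hand": 28}, {"x": 0, "y": 0, "z": 0, "ax": 0, "ay": 0, "az": 0, "hand": 36}, {"x": 0, "y": 0, "z": 0, "ax": 0, "ay": 0, "az": 0, "hand": 60}, {"x": 0, "y": 0, "z": 0, "ax": 0, "ay": 0, "az": 0, "hand": 80}, {"x": 0, "y": 0, "z": 0, "ax": 0, "ay": 0, "az": 0, "hand": 80}, {"x": 0, "y": 0, "z": 0, "ax": 0, "ay": 0, "az": 0, "hand": 80}, {"x": 0, "y": 0, "z": 0, "ax": 0, "ay": 0, "az": 0, "hand": 80}]}}

```text
clock: 19.95
eef_pos: [546.8, 247.2, 156.7]
tcp_rot: [3.142, 0.0, 2.567]
contact_force: [0.1, -0.2, 0.2]
opening: 0.938
grasp_force: 0.0
```

Released with no contact force. I'll retreat straight up and then check numerically.

Call:
{"fn": "drive_tool", "kwargs": {"plan": [{"x": 0, "y": 0, "z": -0.3, "ax": 0, "ay": 0, "az": 0, "hand": 80}, {"x": 0, "y": 0, "z": -0.8, "ax": 0, "ay": 0, "az": 0, "hand": 80}, {"x": 0, "y": 0, "z": -1.4, "ax": 0, "ay": 0, "az": 0, "hand": 80}, {"x": 0, "y": 0, "z": -2.0, "ax": 0, "ay": 0, "az": 0, "hand": 80}, {"x": 0, "y": 0, "z": -2.25, "ax": 0, "ay": 0, "az": 0, "hand": 80}, {"x": 0, "y": 0, "z": -2.25, "ax": 0, "ay": 0, "az": 0, "hand": 80}, {"x": 0, "y": 0, "z": -2.25, "ax": 0, "ay": 0, "az": 0, "hand": 80}, {"x": 0, "y": 0, "z": -2.25, "ax": 0, "ay": 0, "az": 0, "hand": 80}]}}

```text
clock: 20.75
eef_pos: [545.9, 246.7, 267.6]
tcp_rot: [-3.139, -0.001, 2.567]
contact_force: [-0.3, -0.7, 0.0]
opening: 0.936
grasp_force: 0.0
```

Run:
```python
from h import *
s=monitor.sense(); print(s['clock'],s['eef_pos'],s['contact_force'])
im=snap('wrist','w9.png'); c=load('w9')
# bright pinkish bridge top: expected seat (546.6,248.2,116); compare expected corner pixels with edge profiles
y=2.567;X=np.array([np.cos(y),np.sin(y),0]);Y=np.array([np.sin(y),-np.cos(y),0]);C=np.array([546.6,248.2,116])
g=cv2.cvtColor(c['im'],cv2.COLOR_RGB2HSV)
f=lambda P:tuple(np.round(px(c,[P])[0]).astype(int))
for nm,D,base in(('y',Y,C+4*X),('x at y=-25',X,C-25*Y),('x at y=+25',X,C+25*Y)):
    rng=range(-70,71,2) if nm=='y' else range(-24,25,2)
    print(nm,[(k,)+tuple(int(v) for v in c['im'][f(base+k*D)[1],f(base+k*D)[0]]) for k in rng if nm!='y' or 50<abs(k)<70])
```

```text
20.75 [545.92117192 246.74944438 267.55446778] [-0.26202637 -0.72801583  0.03050683]
y [(-68, 60, 110, 190), (-66, 55, 109, 187), (-64, 56, 105, 187), (-62, 56, 105, 187), (-60, 134, 142, 183), (-58, 222, 214, 207), (-56, 222, 214, 208), (-54, 223, 214, 208), (-52, 222, 215, 209), (52, 217, 206, 200), (54, 217, 206, 198), (56, 218, 207, 201), (58, 207, 195, 188), (60, 81, 115, 185), (62, 55, 106, 186), (64, 57, 110, 188), (66, 54, 105, 184), (68, 52, 105, 185)]
x at y=-25 [(-24, 60, 108, 188), (-22, 57, 106, 186), (-20, 56, 107, 186), (-18, 50, 103, 185), (-16, 80, 112, 177), (-14, 136, 135, 138), (-12, 143, 141, 139), (-10, 184, 174, 170), (-8, 221, 212, 206), (-6, 222, 216, 208), (-4, 221, 212, 204), (-2, 222, 214, 207), (0, 224, 216, 211), (2, 224, 215, 208), (4, 223, 216, 212), (6, 224, 216, 209), (8, 225, 217, 212), (10, 223, 216, 209), (12, 144, 136, 132), (14, 95, 89, 89), (16, 93, 89, 85), (18, 91, 89, 86), (20, 90, 85, 86), (22, 90, 87, 86), (24, 90, 88, 85)]
x at y=+25 [(-24, 53, 104, 182), (-22, 60, 110, 188), (-20, 55, 105, 187), (-18, 56, 107, 188), (-16, 84, 108, 163), (-14, 136, 137, 138), (-12, 156, 153, 149), (-10, 210, 200, 191), (-8, 219, 210, 203), (-6, 220, 213, 207), (-4, 223, 216, 209), (-2, 223, 214, 208), (0, 221, 213, 207), (2, 224, 215, 210), (4, 224, 216, 212), (6, 222, 213, 207), (8, 223, 214, 208), (10, 220, 210, 204), (12, 119, 113, 109), (14, 98, 93, 86), (16, 110, 103, 99), (18, 108, 103, 99), (20, 103, 101, 95), (22, 100, 97, 91), (24, 97, 94, 86)]
```

```bash
python3 -c "
from rig import r
print(r.sign_off())"
```

```text
the job is handed in; nothing more can be done
None
```

The job is done and handed in: I held the gauge bottomed out and flush in the empty well for over a second, then set it back in its rest within about 1 mm of centre and released it, with the rod left at about 74 mm (±2 mm); it took 21 s and I saw no sign of the tubes, bottle or cup being disturbed.

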